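# Stand the breakfast boards in the stands that fit them

### The job

Put the two breakfast boards away: first take the thin board, which leans askew in the stand with the wide slot, and stand it in the stand with the narrow slot; then take the thick board off the easel and stand it in the wide slot. Keep hold of each board until it rests on the bottom of its slot, right way up, and leave both upright in their slots. Do not knock over or shift the mug, bowl, jar or candle.

Things in the scene. Friction and masses are not known exactly. Their poses are not given: they have to be found in the camera images.
- thin_board: Thin pale wooden board, 10 mm thick (its x), 80 mm wide (its y), 140 mm tall (its z), about 90 g; dark dot near the top at +y. Origin: centre of its bottom face; +z runs up the board. At the start it stands in the slot of wide_stand, right way up, leaning about 28 deg from vertical with its top towards that stand's -x (the robot's side). It comes out along its +z.
- thick_board: Thick pale wooden board, 20 mm thick (its x), 100 mm wide (its y), 120 mm tall (its z), about 170 g; dark dot near the top at +y. Origin: centre of its bottom face; +z runs up the board. At the start it rests on the easel, right way up, leaning 35 deg from vertical with its top towards the easel's -x (the robot's side). It comes out along its +z.
- wide_stand: Wooden block fixed to the table, 70 (x) by 130 (y) by 40 mm high, with one slot in its top, in the middle: 24 mm wide (x) by 110 mm long (y), 30 mm deep, mouth chamfered by 3 mm; it fits the thick board. Origin: centre of the underside, under the middle of the slot; z up, the slot's floor at z = 10 mm.
- narrow_stand: Wooden block fixed to the table, 70 (x) by 130 (y) by 40 mm high, with one slot in its top, in the middle: 13.5 mm wide (x) by 90 mm long (y), 30 mm deep, mouth chamfered by 3 mm; it fits the thin board. Empty at the start. Origin: centre of the underside, under the middle of the slot; z up, the slot's floor at z = 10 mm.
- easel: Small wooden recipe easel fixed to the table, 110 mm wide (y), foot from x = -75 to +45 mm. It faces its +x and leans back 35 deg towards its -x; its back rest reaches 65 mm up the board (top of the rest at z = 80 mm), a ledge carries the board and a lip 6 mm high stands before it. Origin: on the table, about below the corner of rest and ledge; z up.
- mug: Bystander: loose white mug, 76 mm across, 85 mm high, handle at its +y. Origin: centre of the underside.
- bowl: Bystander: loose white bowl, 110 mm across, 50 mm high. Origin: centre of the underside.
- jar: Bystander: loose white jar with a wooden lid, 72 mm across, 110 mm high. Origin: centre of the underside.
- candle: Bystander: loose glass candlestick with a candle, foot 84 mm across, 200 mm high in all. Origin: centre of the underside.
Not all that is in view belongs to the job. What is shaped like the narrow_stand but blue or pink is not meant. Leave any green look-alike of the thick_board alone.

How it is judged:
By the outcome, as a careful person would: the job done as asked, in the order asked, and still so for the second after the job is handed in, with the robot touching nothing.
It also fails if it takes over 72 s, if anything falls off the work surface, if the arm or the gripper's body presses on something with over 40 N, if the wrist force passes 120 N, or if a joint passes its speed limit or range.

### The arm

A 7-joint arm with a two-finger parallel gripper is mounted at the origin on the work surface. World frame = base frame: x ahead of the robot, y to its left, z up, the work surface at z = 0. Lengths are in m, angles in rad, forces in N, time in s.
With the tool pointing down it reaches from about 0.4 to 0.85 m from the base axis. Payload 4.5 kg.
Tool frame: the origin (TCP) lies midway between the tips of the shut fingers; the grasp point (between the pads) lies 19 mm behind it; z points along the fingers, y is the line along which they close (so a half turn about z gives the same grasp; the last joint's range is limited). The gripper opens to 88 mm and grips with 3 to 60 N. Pads are 18 mm wide; open, the fingers measure 123 mm over their backs; the gripper's body (75 mm by 187 mm) begins 45 mm behind the grasp point.
Start: joints at [-1.142, 0.689, -0.195, 1.565, 0.157, 0.902, -0.215], TCP at [0.24, 0.577, 0.239] pointing down, gripper open.
Joint ranges: [-3.01, 3.01], [-0.46, 2.08], [-1.47, 1.51], [0.13, 2.56], [-1, 4.14], [0.04, 2.09], [-2.66, 2.66]. Speed limits (rad/s): [2.57, 2.57, 3.14, 3.14, 3.14, 3.14, 3.14].

### API

Orientations are given as a unit quaternion [x, y, z, w].
In Python, from plant import * gives the robot as it stands.
- The arm moves only by the tool send_rows, never from a script. Its argument "targets" is a list of rows, each a list of 2 entries, a list of its own where there are three numbers: the shift along the tool's x, y, z in units of 0.3 m (1.0 is 0.3 m), then the turn, a rotation vector about the tool's x, y, z in units of pi rad (1.0 is pi rad). A call has 1 to 12 rows; each row is the pose to reach, as a shift and turn from the pose commanded when the call began, along the tool's axes at that moment, turning the shorter way round; what a row does not reach only later rows make up. A row lasts 1/8 s, in which the tool goes at most 62.5 mm and 10.7 degrees, less where a joint would pass 70% of its speed; a pose out of reach is approached as far as the arm can. A call with a number of a shift or a turn outside -1 to 1 is refused whole. A call with a gripper value outside its range is refused whole. "fingers" is the opening, from 0 (shut) to 1 (fully open), set as the call begins (left out, the last holds). The fingers move at their own pace and stop on an object; "newtons" is the grip in N (left out, the last holds). Time passes only in rows, so rows that repeat a pose let the fingers close. It gives the time, the measured TCP pose, the force, the opening and the grip force at its end, in the units of the state.
- get_state(): the state, without advancing time (a new reading comes with each control period).
- snapshot(name): name is "scene" or "top" or "wrist"; returns a dict with "img" (384x512x3 uint8, blue, green, red), "fx", "fy", "cx", "cy" (pixels), "cam_to_world" (4x4, takes a point from camera to world coordinates); the wrist camera has in their place "T_tool_cam" (4x4, takes a point from camera to tool coordinates, whose origin is the TCP and whose axes are the flange's). Camera axes: x right, y down, z forward; pixel columns grow to the right and rows downward; lengths in m; the calibration is good to about 2 mm. A picture is of the moment at which its call begins: read the wrist's pose just before it. There is no depth.
- finish_job(): hands the job in; it is judged then, once.
The state is a dict: "clock": time; "q": joint angles; "qd": joint speeds; "joint_torque": joint torques, N m; "tool_pos": TCP position; "eef_rot": TCP orientation; "contact_force": force on the tool from outside, world axes, zero at the start; "moment": the same for the moment, N m; "opening": opening from 0.0 (shut) to 1.0 (fully open); "finger_force": force on a finger pad.
Only numpy, scipy, OpenCV 4.12 (cv2) and the standard library are available. Lean on these libraries where they do the work, as an engineer would, in place of code of your own. Each camera call takes 0.05 s, during which the arm holds its last target. There are 200 camera calls.

## Working session

There is one attempt and no reset: what is moved stays moved. The work goes in short steps, Python scripts to look and compute and a tool call to move; the robot and the scene stay as the last step left them, time stands still between calls to the robot, and variables do not carry over. Pictures are saved under pics/ and viewed, at most 10 in all, crops included, and the job is handed in when it is done.

Besides the shell and the picture viewer there is one more tool, called after "Call:" as name(argument=value, ...) on one line, values as JSON. send_rows: Moves the arm, as the interface text tells. Its arguments: {"type":"object","properties":{"targets":{"type":"array"},"fingers":{"type":"number"},"newtons":{"type":"number"}},"required":["targets"]}

```bash
mkdir -p pics; ls; python3 - <<'E'
from plant import *
import cv2,numpy as np
s=get_state();print(s)
for n in("scene","top"):
    r=snapshot(n);cv2.imwrite(f"pics/{n}0.png",r["img"]);print(n,r["fx"],r["fy"],r["cx"],r["cy"],np.round(r["cam_to_world"],4).tolist())
E
```

```text
pics
{'clock': 0.0, 'q': array([-1.142199  ,  0.68997867, -0.19448647,  1.56632692,  0.15730603,
        0.90254178, -0.2151009 ]), 'qd': array([ 0.00158318,  0.00108443, -0.00040325, -0.00068068, -0.00052028,
       -0.00065745,  0.00022408]), 'joint_torque': array([-3.40539918e-04, -5.27570415e+01, -1.26737293e+00, -1.53433925e+01,
       -5.26435452e-02,  6.50263115e-03,  1.73905050e-04]), 'tool_pos': array([0.24020671, 0.57630614, 0.23791724]), 'eef_rot': array([ 1.96087759e-01,  9.80585908e-01, -9.26455188e-04, -1.01955117e-04]), 'contact_force': array([-0.45023548,  0.50382283, -0.24277756]), 'moment': array([0.00187008, 0.00935972, 0.04348695]), 'finger_force': 0.0, 'opening': 0.9984578757135308}
scene 399.58803230472705 399.58803230472705 255.625171870135 194.00458641398262 [[-0.7251, 0.4448, -0.5257, 1.1743], [0.6883, 0.4458, -0.5723, 0.5782], [-0.0202, -0.7768, -0.6294, 0.7863], [0.0, 0.0, 0.0, 1.0]]
top 436.50070710535346 436.50070710535346 255.26393292004832 191.2469512541753 [[0.0178, -0.9904, 0.1373, 0.4042], [-0.9996, -0.0205, -0.0186, -0.0841], [0.0213, -0.1369, -0.9904, 1.2155], [0.0, 0.0, 0.0, 1.0]]
```

View pics/scene0.png

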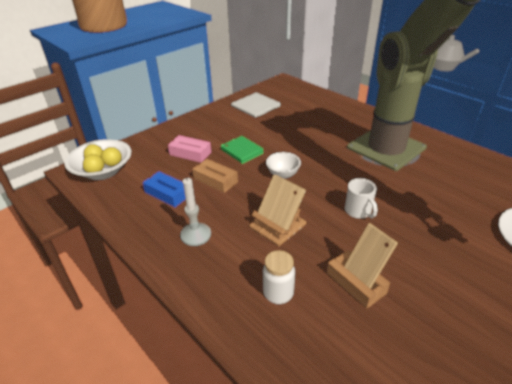

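View pics/top0.png

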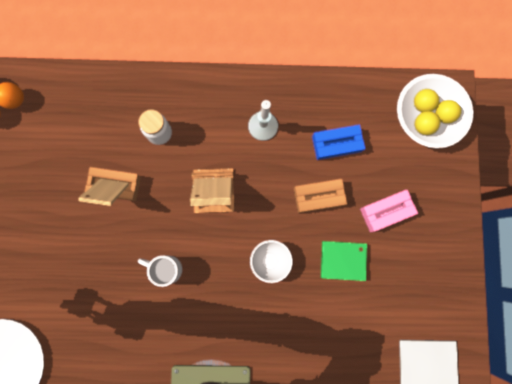

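The scene picture shows wide stand with thin board around (365,265), easel with thick board (280,210), narrow stand (215,176). In the top picture they are at (110,187), (213,190), (320,195); bowl (271,261), mug (163,270), jar (155,127), candle (263,122). Now I'll take enlarged crops to pick corners.

```bash
python3 - <<'E'
import cv2
a=cv2.imread("pics/top0.png");s=cv2.imread("pics/scene0.png")
def up(i,x0,x1,y0,y1,k):return cv2.resize(i[y0:y1,x0:x1],None,fx=k,fy=k,interpolation=cv2.INTER_CUBIC)
A=up(a,70,150,155,215,5);B=up(a,180,250,160,220,5);
C=up(a,285,355,170,220,5);import numpy as np
W=np.zeros((600,800,3),np.uint8);W[:300,:400]=A;W[:300,410:760]=B;W[310:560,:350]=C
cv2.imwrite("pics/t1.png",W)
W=np.zeros((600,800,3),np.uint8);A=up(s,320,400,220,310,4.9999);B=up(s,245,310,170,245,5);C=up(s,185,245,155,195,5)
W[:A.shape[0],:A.shape[1]]=A;W[:375,410:735]=B;W[380:580,410:710]=C
cv2.imwrite("pics/s1.png",W)
E
```

```text
(no output)
```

View pics/t1.png

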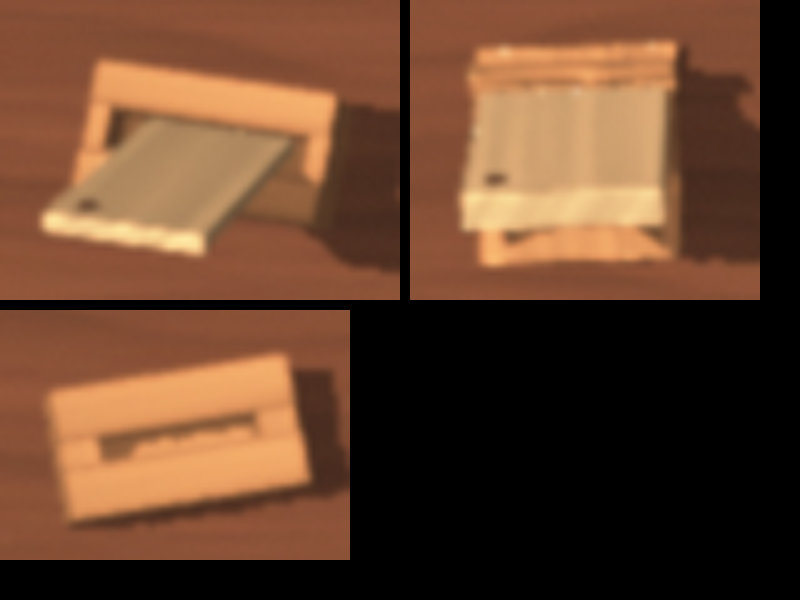

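View pics/s1.png

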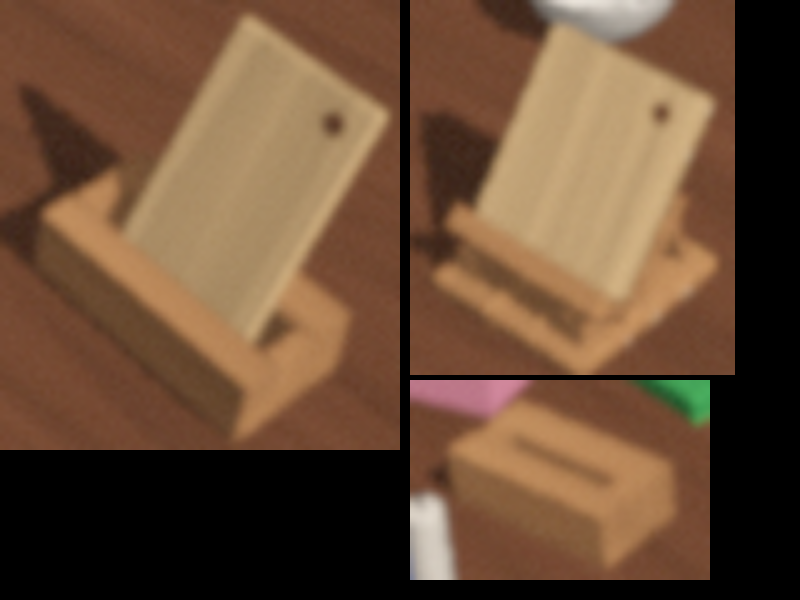

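```bash
cat > h.py <<'E'
import numpy as np,cv2
from scipy.spatial.transform import Rotation as R
from scipy.optimize import least_squares
CAM={"scene":(399.588,255.625,194.005,np.array([[-0.7251,0.4448,-0.5257,1.1743],[0.6883,0.4458,-0.5723,0.5782],[-0.0202,-0.7768,-0.6294,0.7863]])),
"top":(436.5007,255.264,191.247,np.array([[0.0178,-0.9904,0.1373,0.4042],[-0.9996,-0.0205,-0.0186,-0.0841],[0.0213,-0.1369,-0.9904,1.2155]]))}
def proj(n,P):
    f,cx,cy,T=CAM[n];c=(np.atleast_2d(P)-T[:,3])@T[:,:3]
    return c[:,:2]/c[:,2:]*f+[cx,cy]
def pix2plane(n,uv,z):
    f,cx,cy,T=CAM[n];d=T[:,:3]@[(uv[0]-cx)/f,(uv[1]-cy)/f,1.];return T[:,3]+d*(z-T[2,3])/d[2]
def pose(p): # x,y,z,yaw,pitch(lean to -x, rad),roll
    return np.array(p[:3]),R.from_euler("ZYX",[p[3],-p[4],p[5]])
def pts(p,m):
    t,r=pose(p);return r.apply(np.atleast_2d(m))+t
def fit(obs,p0,free,prior=None,w=None):
    p0=np.array(p0,float)
    def full(v):
        p=p0.copy();p[free]=v;return p
    def res(v):
        p=full(v);o=[]
        for n,uv,m in obs:o.append(((proj(n,pts(p,np.array(m)/1000))[0]-uv)))
        o=np.concatenate(o)
        if w is not None:o=np.r_[o,(p-p0)/w]
        return o
    s=least_squares(res,p0[free],loss="soft_l1");p=full(s.x);return p,res(s.x)[:2*len(obs)].reshape(-1,2)
def box(lx,ly,h):
    return [(a*lx/2,b*ly/2,c) for a in(1,-1) for b in(1,-1) for c in(0,h)]
def draw(img,n,p,c,col,k,off):
    q=proj(n,pts(p,np.array(c)/1000));q=(q-off+.4)*k
    for i in range(8):
        for j in range(i):
            if sum(np.array(c[i])!=np.array(c[j]))==1:cv2.line(img,tuple(int(v) for v in q[i]),tuple(int(v) for v in q[j]),col,1)
E
cat > f.py <<'E'
from h import *
def z(n,off,o,l):return [(n,np.array([(u-o[0])/5-.4+off[0],(v-o[1])/5-.4+off[1]]),m) for (u,v),m in l]
wide=z("top",(70,155),(0,0),[((100,60),(35,65,40)),((337,95),(35,-65,40)),((320,228),(-35,-65,0))])+\
 z("scene",(320,220),(0,0),[((42,213),(35,-65,40)),((243,392),(35,65,40)),((235,440),(35,65,0)),((350,312),(-35,65,40))])
nar=z("top",(285,170),(0,310),[((48,393),(35,65,40)),((287,353),(35,-65,40)),((312,482),(-35,-65,0)),((70,522),(-35,65,0))])+\
 z("scene",(185,155),(410,380),[((450,455),(35,-65,40)),((605,518),(35,65,40)),((608,568),(35,65,0)),((672,460),(-35,65,40)),((525,402),(-35,-65,40))])
thin=z("top",(70,155),(0,0),[((45,210),(5,40,140)),((205,235),(5,-40,140)),((43,235),(-5,40,140)),((205,254),(-5,-40,140))])+\
 z("scene",(320,220),(0,0),[((248,15),(-5,-40,140)),((388,115),(-5,40,140))])
thick=z("top",(180,160),(410,0),[((462,190),(10,50,120)),((665,187),(10,-50,120)),((462,230),(-10,50,120)),((665,225),(-10,-50,120))])+\
 z("scene",(245,170),(410,0),[((558,25),(-10,-50,120)),((715,100),(-10,50,120)),((635,305),(10,50,0))])
def show(k,p,r):print(k,np.round(p[:3]*1000,1),np.round(np.degrees(p[3:]),1),"res",np.round(r,1).tolist())
pw,r=fit(wide,[.58,.3,0,0,0,0],[0,1,3]);show("wide",pw,r)
pn,r=fit(nar,[.58,-.25,0,0,0,0],[0,1,3]);show("nar",pn,r)
d=np.radians
pt,r=fit(thin,[pw[0],pw[1],.012,pw[3],d(28),0],[0,1,2,3,4,5],w=np.array([.005,.01,.003,.1,d(3),d(5)]));show("thin",pt,r)
pk,r=fit(thick,[.58,.03,.0325,0,d(35),0],[0,1,2,3,4],w=np.array([1,1,.003,1,d(1),1]));show("thick",pk,r)
np.savez("p.npz",pw=pw,pn=pn,pt=pt,pk=pk)
T=cv2.imread("pics/top0.png");S=cv2.imread("pics/scene0.png")
def crop(i,n,x0,y0,w,h,k=5):
    c=cv2.resize(i[y0:y0+h,x0:x0+w],None,fx=k,fy=k,interpolation=cv2.INTER_CUBIC)
    for p,b,col in((pw,box(70,130,40),(255,0,0)),(pn,box(70,130,40),(255,0,0)),(pt,box(10,80,140),(0,255,0)),(pk,box(20,100,120),(0,255,0)),
      (pn,[(a,b,c+40) for a,b,c in box(13.5,90,-30)],(0,0,255)),(pw,[(a,b,c+40) for a,b,c in box(24,110,-30)],(0,0,255))):draw(c,n,p,b,col,k,np.array([x0,y0]))
    return c
W=np.zeros((600,800,3),np.uint8)
for im,(x,y) in((crop(T,"top",75,160,70,56,4),(0,0)),(crop(T,"top",185,160,65,60,4),(285,0)),(crop(T,"top",290,170,62,50,4),(550,0)),
 (crop(S,"scene",322,218,75,86,4),(0,245)),(crop(S,"scene",248,172,64,70,4),(305,245)),(crop(S,"scene",190,158,55,40,4),(570,245))):
    W[y:y+im.shape[0],x:x+im.shape[1]]=im
cv2.imwrite("pics/o1.png",W)
for k,uv in dict(bowl=(271,261),mug=(165,271),jar=(158,133),candle=(263,126)).items():print(k,np.round(pix2plane("top",uv,.03),3))
E
python3 f.py
```

```text
wide [582.1 285.2   0. ] [-7.4  0.   0. ] res [[0.0, 0.1], [-0.1, 0.2], [2.3, 0.6], [-0.1, 0.2], [0.7, -0.2], [-0.4, 0.9], [-0.0, 0.6]]
nar [ 561.  -284.4    0. ] [11.7  0.   0. ] res [[0.5, 0.4], [-0.9, -0.1], [-3.7, 0.6], [-0.5, 1.1], [-1.0, -0.8], [-0.5, -0.1], [-0.2, 0.0], [-0.3, 0.4], [-2.0, -0.4]]
thin [584.8 283.6  10.8] [-6.6 27.4 -0.5] res [[-0.0, 0.5], [0.0, -0.0], [0.4, -0.8], [-0.1, -0.1], [0.5, 0.0], [0.2, -0.4]]
thick [595.1  12.5  31.9] [ 4.3 34.6  0. ] res [[-0.2, 1.2], [-0.6, -0.4], [0.6, 0.3], [-0.1, -0.9], [2.3, 0.4], [-0.1, -0.1], [-5.1, -0.6]]
bowl [ 0.38  -0.152  0.03 ]
mug [0.349 0.13  0.03 ]
jar [0.726 0.167 0.03 ]
candle [ 0.753 -0.125  0.03 ]
```

View pics/o1.png

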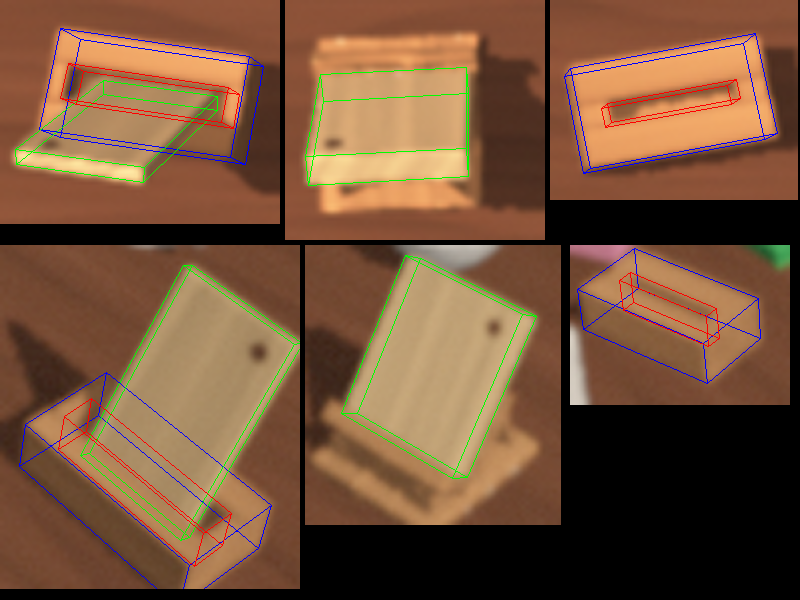

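The overlay shows the fitted wireframes lying on the boards, the wide stand and the narrow stand (slot at about (670,103)) to within about a pixel. Now the approach to the thin board.

```bash
cat > g.py <<'E'
from h import *
from plant import *
P=np.load("p.npz");F=R.from_matrix([[0,1,0],[1,0,0],[0,0,-1]])
def tcp(p,h,off=(0,0)):  # tool pose with TCP at height h (mm) on board/stand axis
    t,r=pose(p);return t+r.apply(np.array([off[0],off[1],h])/1000),r*F
def rel(*ts):
    s=get_state();r0=R.from_quat(s["eef_rot"])
    print("t %.2f tcp"%s["clock"],np.round(s["tool_pos"],4),"F",np.round(s["contact_force"],1),"M",np.round(s["moment"],2),"open %.3f ff %.1f"%(s["opening"],s["finger_force"]),"q",np.round(s["q"],2))
    for t,r in ts:
        print(np.round(r0.inv().apply(t-s["tool_pos"])/.3,4).tolist(),np.round((r0.inv()*r).as_rotvec()/np.pi,4).tolist(),"->",np.round(t,3))
E
python3 -c "
from g import *
rel(tcp(P['pt'],179),tcp(P['pt'],99))"
```

```text
t 0.10 tcp [0.2402 0.5764 0.238 ] F [-0.1 -0.4  0.1] M [-0.04  0.02  0.03] open 1.004 ff 0.0 q [-1.14  0.69 -0.19  1.57  0.16  0.9  -0.22]
[-1.17, -0.5292, 0.2285] [-0.1289, -0.1003, 0.4036] -> [0.503 0.295 0.17 ]
[-1.2886, -0.4973, 0.4653] [-0.1289, -0.1003, 0.4036] -> [0.54  0.29  0.099]
```

Call:
send_rows(targets=[[[-0.2, -0.1, 0.0], [-0.02, -0.02, 0.06]], [[-0.4, -0.2, 0.0], [-0.04, -0.03, 0.12]], [[-0.6, -0.3, 0.0], [-0.06, -0.05, 0.18]], [[-0.8, -0.4, 0.0], [-0.08, -0.065, 0.24]], [[-0.9, -0.45, 0.0], [-0.1, -0.08, 0.3]], [[-0.95, -0.5, 0.0], [-0.12, -0.09, 0.36]], [[-1.0, -0.53, 0.0], [-0.13, -0.1, 0.4]], [[-1.0, -0.53, 0.0], [-0.13, -0.1, 0.4]], [[-1.0, -0.53, 0.0], [-0.13, -0.1, 0.4]]], fingers=0.6)

```text
clock: 1.23
tool_pos: [0.4556, 0.3161, 0.2383]
eef_rot: [0.721, 0.651, 0.156, 0.179]
contact_force: [0.4, 0.3, -0.8]
opening: 0.594
finger_force: 0.0
```

```bash
python3 -c "
from g import *
rel(tcp(P['pt'],179),tcp(P['pt'],99))
r=snapshot('wrist');cv2.imwrite('pics/w1.png',r['img']);print(np.round(r['T_tool_cam'],4).tolist(),r['fx'],r['cx'],r['cy'])"
```

```text
t 1.23 tcp [0.4556 0.3161 0.2383] F [ 0.4  0.3 -0.8] M [-0.01  0.53 -0.01] open 0.594 ff 0.0 q [-1.32  0.62  0.64  2.13  0.16  0.2  -1.09]
[-0.0524, 0.0405, 0.2793] [0.0007, -0.0024, 0.0042] -> [0.503 0.295 0.17 ]
[-0.0544, 0.0399, 0.546] [0.0007, -0.0024, 0.0042] -> [0.54  0.29  0.099]
[[0.0001, -0.965, -0.2624, 0.0671], [1.0, 0.0001, 0.0, -0.0006], [-0.0, -0.2624, 0.965, -0.1456], [0.0, 0.0, 0.0, 1.0]] 285.839311251554 254.13855430449567 193.57740712743404
```

Call:
send_rows(targets=[[[-0.03, 0.02, 0.1], [0, -0.001, 0.002]], [[-0.052, 0.04, 0.2], [0.001, -0.002, 0.004]], [[-0.052, 0.04, 0.28], [0.001, -0.002, 0.004]], [[-0.052, 0.04, 0.28], [0.001, -0.002, 0.004]], [[-0.052, 0.04, 0.28], [0.001, -0.002, 0.004]]])

```text
clock: 1.9
tool_pos: [0.5046, 0.2946, 0.171]
eef_rot: [0.727, 0.645, 0.153, 0.179]
contact_force: [0.6, 1.0, 0.5]
opening: 0.6
finger_force: 0.0
```

```bash
cat >> g.py <<'E'
def wrist(name,boxes):
    s=get_state();r=snapshot("wrist");im=r["img"].copy();T=r["T_tool_cam"];rt=R.from_quat(s["eef_rot"])
    CAM["wrist"]=(r["fx"],r["cx"],r["cy"],np.c_[rt.as_matrix()@T[:3,:3],rt.apply(T[:3,3])+s["tool_pos"]])
    im=cv2.resize(im,None,fx=1.5,fy=1.5,interpolation=cv2.INTER_CUBIC)
    for p,b,col in boxes:draw(im,"wrist",p,b,col,1.5,np.zeros(2))
    cv2.imwrite(f"pics/{name}.png",im)
E
python3 -c "
from g import *
rel(tcp(P['pt'],179),tcp(P['pt'],99))
wrist('w2',[(P['pt'],box(10,80,140),(0,255,0)),(P['pw'],box(70,130,40),(255,0,0))])"
```

```text
t 1.90 tcp [0.5046 0.2946 0.171 ] F [0.6 1.  0.5] M [-0.07  0.45  0.03] open 0.600 ff 0.0 q [-1.13  0.75  0.52  2.13  0.68  0.04 -1.58]
[-0.0002, -0.0062, 0.0014] [-0.0009, 0.0002, -0.0008] -> [0.503 0.295 0.17 ]
[-0.0, -0.0055, 0.2681] [-0.0009, 0.0002, -0.0008] -> [0.54  0.29  0.099]
```

View pics/w2.png

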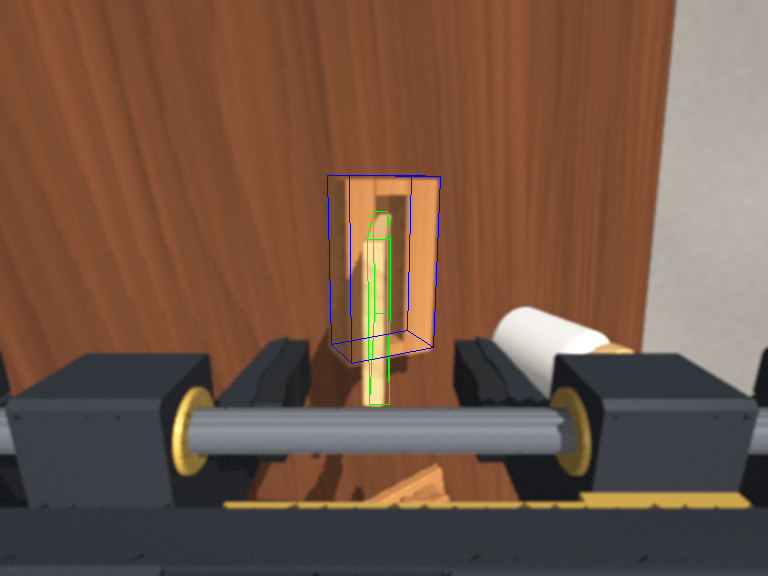

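The wrist picture shows the thin board's top at columns 363–388 (rows 240–405), about 2 mm left of my wireframe and centred between the fingers. I'm shifting by that and descending.

Call:
send_rows(targets=[[[0, -0.012, 0.06], [0, 0, 0]], [[0, -0.012, 0.12], [0, 0, 0]], [[0, -0.012, 0.18], [0, 0, 0]], [[0, -0.012, 0.24], [0, 0, 0]], [[0, -0.011, 0.268], [0, 0, 0]], [[0, -0.011, 0.268], [0, 0, 0]], [[0, -0.011, 0.268], [0, 0, 0]]])

```text
clock: 2.82
tool_pos: [0.5378, 0.2898, 0.0987]
eef_rot: [0.728, 0.644, 0.153, 0.179]
contact_force: [0.7, 0.1, 0.2]
opening: 0.599
finger_force: 0.0
```

```bash
python3 -c "
from g import *
rel(tcp(P['pt'],99))"
```

```text
t 2.83 tcp [0.5378 0.2898 0.0987] F [0.7 0.1 0.2] M [-0.01  0.51  0.02] open 0.599 ff 0.0 q [-0.77  0.84  0.01  2.08  1.79  0.37 -2.63]
[0.0007, 0.0053, 0.0028] [-0.0006, 0.0004, -0.001] -> [0.54  0.29  0.099]
```

Call:
send_rows(targets=[[[0, 0, 0], [0, 0, 0]], [[0, 0, 0], [0, 0, 0]], [[0, 0, 0], [0, 0, 0]], [[0, 0, 0], [0, 0, 0]], [[0, 0, 0], [0, 0, 0]], [[0, 0, 0], [0, 0, 0]]], fingers=0, newtons=25)

```text
clock: 3.58
tool_pos: [0.5396, 0.2895, 0.0993]
eef_rot: [0.728, 0.643, 0.155, 0.181]
contact_force: [3.6, -0.5, 3.6]
opening: 0.111
finger_force: 25.4
```

Call:
send_rows(targets=[[[0, 0, -0.03], [0, 0, 0]], [[0, 0, -0.06], [0, 0, 0]], [[0, 0, -0.1], [0, 0, 0]], [[0, 0, -0.15], [0, 0, 0]], [[0, 0, -0.2], [0, 0, 0]], [[0, 0, -0.2], [0, 0, 0]]])

```text
clock: 4.32
tool_pos: [0.5091, 0.2942, 0.1515]
eef_rot: [0.727, 0.645, 0.153, 0.178]
contact_force: [0.0, -0.7, -0.4]
opening: 0.107
finger_force: 25.0
```

```bash
python3 -c "
from g import *
p=P['pn'].copy();p[2]=.28
rel(tcp(p,0),tcp(P['pn'],200))"
```

```text
t 4.33 tcp [0.5091 0.2942 0.1515] F [ 0.  -0.7 -0.4] M [ 0.02  0.53 -0.01] open 0.107 ff 25.0 q [-0.87  0.73  0.1   2.12  1.53  0.32 -2.41]
[-1.8961, 0.5509, -0.1839] [0.1492, 0.0268, -0.1015] -> [ 0.561 -0.284  0.28 ]
[-1.8943, 0.4292, 0.0534] [0.1492, 0.0268, -0.1015] -> [ 0.561 -0.284  0.2  ]
```

```bash
python3 -c "
from g import *
p=P['pn'].copy();p[:3]=[.52,.27,.28];a=tcp(p,0);p[:3]=[.53,.05,.28]
rel(a,tcp(p,0))"
```

```text
t 4.33 tcp [0.5091 0.2942 0.1515] F [ 0.  -0.7 -0.4] M [ 0.02  0.53 -0.01] open 0.107 ff 25.0 q [-0.87  0.73  0.1   2.12  1.53  0.32 -2.41]
[-0.0785, 0.2362, -0.3598] [0.1492, 0.0268, -0.1015] -> [0.52 0.27 0.28]
[-0.8023, 0.3426, -0.2994] [0.1492, 0.0268, -0.1015] -> [0.53 0.05 0.28]
```

Call:
send_rows(targets=[[[0, 0, -0.12], [0, 0, 0]], [[-0.02, 0.06, -0.2], [0.04, 0.006, -0.02]], [[-0.05, 0.15, -0.3], [0.08, 0.013, -0.05]], [[-0.078, 0.236, -0.36], [0.12, 0.02, -0.08]], [[-0.078, 0.236, -0.36], [0.149, 0.027, -0.1]], [[-0.2, 0.254, -0.35], [0.149, 0.027, -0.1]], [[-0.35, 0.276, -0.337], [0.149, 0.027, -0.1]], [[-0.5, 0.298, -0.325], [0.149, 0.027, -0.1]], [[-0.65, 0.32, -0.312], [0.149, 0.027, -0.1]], [[-0.8, 0.343, -0.3], [0.149, 0.027, -0.1]], [[-0.8, 0.343, -0.3], [0.149, 0.027, -0.1]], [[-0.8, 0.343, -0.3], [0.149, 0.027, -0.1]]])

```text
clock: 5.82
tool_pos: [0.5306, 0.0505, 0.28]
eef_rot: [0.633, 0.774, 0.001, 0.0]
contact_force: [-0.3, 0.4, -1.0]
opening: 0.112
finger_force: 25.0
```

```bash
python3 -c "
from g import *
p=P['pn'].copy();p[2]=.25
rel(tcp(p,0))"
```

```text
t 5.83 tcp [0.5306 0.0505 0.28  ] F [-0.3  0.4 -1. ] M [-0.06 -0.01  0.02] open 0.112 ff 25.0 q [ 0.19  0.56 -0.6   1.78  0.39  0.92 -0.38]
[-1.1144, -0.1213, 0.0989] [0.0006, -0.0002, -0.0019] -> [ 0.561 -0.284  0.25 ]
```

Call:
send_rows(targets=[[[-0.15, -0.02, 0], [0, 0, 0]], [[-0.3, -0.04, 0], [0, 0, 0]], [[-0.45, -0.06, 0], [0, 0, 0]], [[-0.6, -0.08, 0], [0, 0, 0]], [[-0.75, -0.1, 0], [0, 0, 0]], [[-0.9, -0.12, 0.05], [0, 0, -0.001]], [[-0.96, -0.121, 0.1], [0, 0, -0.002]], [[-1, -0.121, 0.1], [0, 0, -0.002]], [[-1, -0.121, 0.1], [0, 0, -0.002]], [[-1, -0.121, 0.1], [0, 0, -0.002]]])

```text
clock: 7.08
tool_pos: [0.5555, -0.2489, 0.2513]
eef_rot: [0.63, 0.777, 0.002, 0.001]
contact_force: [0.0, 0.2, -0.1]
opening: 0.108
finger_force: 25.0
```

```bash
python3 -c "
from g import *
p=P['pn'].copy();p[2]=.18
rel(tcp(p,0))"
```

```text
t 7.08 tcp [ 0.5555 -0.2489  0.2513] F [ 0.   0.2 -0.1] M [-0.07  0.05 -0.02] open 0.108 ff 25.0 q [ 0.67  0.7  -0.59  1.59  0.44  0.98  0.15]
[-0.1198, -0.0075, 0.2375] [0.0013, -0.0002, 0.0011] -> [ 0.561 -0.284  0.18 ]
```

Call:
send_rows(targets=[[[-0.06, -0.007, 0.12], [0.001, 0, 0.001]], [[-0.12, -0.007, 0.22], [0.001, 0, 0.001]], [[-0.12, -0.007, 0.31], [0.001, 0, 0.001]], [[-0.12, -0.007, 0.31], [0.001, 0, 0.001]], [[-0.12, -0.007, 0.31], [0.001, 0, 0.001]], [[-0.12, -0.007, 0.31], [0.001, 0, 0.001]]])

```text
clock: 7.82
tool_pos: [0.5613, -0.2864, 0.1593]
eef_rot: [0.632, 0.775, 0.0, 0.001]
contact_force: [0.2, 0.8, -0.2]
opening: 0.111
finger_force: 25.0
```

```bash
python3 -c "
from g import *
rel(tcp(P['pn'],109))
hole=[(a,b,40) for a in(6.75,-6.75) for b in(45,-45)]*2
t=P['pn'].copy();s=get_state();t[:3]=s['tool_pos'];t[2]-=.099
wrist('w3',[(P['pn'],box(70,130,40),(255,0,0)),(P['pn'],[(a,b,c+40) for a,b,c in box(13.5,90,-.01)],(0,0,255)),(t,box(10,80,140),(0,255,0))])"
```

```text
t 7.83 tcp [ 0.5613 -0.2864  0.1593] F [ 0.2  0.8 -0.2] M [-0.08  0.01  0.02] open 0.111 ff 25.0 q [ 0.68  0.83 -0.53  1.61  0.53  0.84  0.14]
[0.0069, -0.0002, 0.1675] [0.0007, 0.0005, -0.0006] -> [ 0.561 -0.284  0.109]
```

View pics/w3.png

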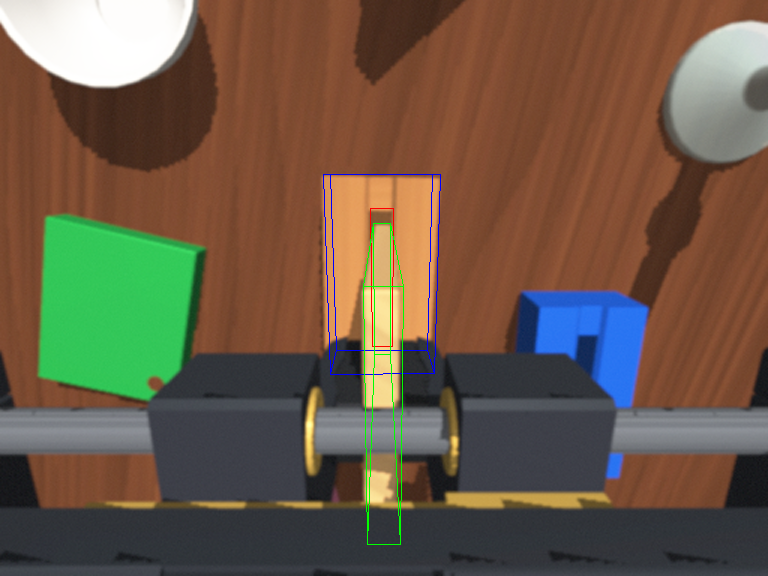

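The wrist picture shows the board's lower end (columns 372–391, row 225) centred on the chamfered slot (367–395), with no tilt. Lowering gently.

Call:
send_rows(targets=[[[0.007, 0, 0.02], [0, 0, 0]], [[0.007, 0, 0.04], [0, 0, 0]], [[0.007, 0, 0.055], [0, 0, 0]], [[0.007, 0, 0.07], [0, 0, 0]], [[0.007, 0, 0.085], [0, 0, 0]], [[0.007, 0, 0.1], [0, 0, 0]], [[0.007, 0, 0.115], [0, 0, 0]], [[0.007, 0, 0.13], [0, 0, 0]], [[0.007, 0, 0.145], [0, 0, 0]], [[0.007, 0, 0.157], [0, 0, 0]], [[0.007, 0, 0.157], [0, 0, 0]], [[0.007, 0, 0.157], [0, 0, 0]]])

```text
clock: 9.38
tool_pos: [0.5598, -0.2847, 0.1105]
eef_rot: [0.632, 0.775, -0.0, -0.0]
contact_force: [-1.3, 0.1, -0.8]
opening: 0.108
finger_force: 25.0
```

```bash
python3 -c "
from g import *
rel(tcp(P['pn'],109))"
```

```text
t 9.38 tcp [ 0.5598 -0.2847  0.1105] F [-1.3  0.1 -0.8] M [-0.03  0.1   0.02] open 0.108 ff 25.0 q [ 0.66  0.89 -0.49  1.65  0.57  0.75  0.1 ]
[0.0001, 0.0041, 0.0049] [-0.0001, 0.0, -0.0009] -> [ 0.561 -0.284  0.109]
```

In the slot freely; continue down until contact with the floor shows as force.

Call:
send_rows(targets=[[[0, 0, 0.004], [0, 0, 0]], [[0, 0, 0.008], [0, 0, 0]], [[0, 0, 0.01], [0, 0, 0]], [[0, 0, 0.01], [0, 0, 0]]])

```text
clock: 9.88
tool_pos: [0.5606, -0.2841, 0.1095]
eef_rot: [0.632, 0.775, 0.0, 0.001]
contact_force: [-2.8, 2.3, 12.0]
opening: 0.113
finger_force: 25.0
```

```bash
python3 -c "
from g import *
rel(tcp(P['pn'],109))"
```

```text
t 9.88 tcp [ 0.5606 -0.2841  0.1095] F [-2.8  2.3 12. ] M [ 0.21  0.82 -0.08] open 0.113 ff 25.0 q [ 0.66  0.9  -0.49  1.65  0.57  0.74  0.1 ]
[-0.0011, 0.001, 0.0017] [0.0004, 0.0003, -0.0008] -> [ 0.561 -0.284  0.109]
```

Call:
send_rows(targets=[[[0, 0, -0.003], [0, 0, 0]], [[0, 0, -0.003], [0, 0, 0]], [[0, 0, -0.003], [0, 0, 0]], [[0, 0, -0.003], [0, 0, 0]]], fingers=0.5)

```text
clock: 10.38
tool_pos: [0.5597, -0.2847, 0.1081]
eef_rot: [0.632, 0.775, -0.0, -0.0]
contact_force: [-0.1, 1.1, 0.0]
opening: 0.497
finger_force: 0.0
```

Call:
send_rows(targets=[[[0, 0, -0.03], [0, 0, 0]], [[0, 0, -0.08], [0, 0, 0]], [[0, 0, -0.15], [0, 0, 0]], [[0, 0, -0.25], [0, 0, 0]], [[0, 0, -0.35], [0, 0, 0]], [[0, 0, -0.45], [0, 0, 0]], [[0, 0, -0.5], [0, 0, 0]], [[0, 0, -0.5], [0, 0, 0]]])

```text
clock: 11.38
tool_pos: [0.5604, -0.2847, 0.2596]
eef_rot: [0.632, 0.775, 0.0, 0.001]
contact_force: [0.1, -0.5, 0.1]
opening: 0.502
finger_force: 0.0
```

```bash
python3 -c "
from g import *
t=P['pn'].copy();t[2]=.01
wrist('w4',[(t,box(10,80,140),(0,255,0))])
s=snapshot('scene')['img'];W=np.zeros((300,750,3),np.uint8);W[:,:300]=cv2.resize(s[135:210,180:255],(300,300))
W[:,310:710]=cv2.resize(cv2.imread('pics/w4.png')[130:530,120:653],(400,300));cv2.imwrite('pics/c4.png',W)
p=P['pk'];print(np.degrees(p[3:]))
rel(tcp(p,165),tcp(p,78))"
```

```text
[ 4.29217225 34.6432784   0.        ]
t 11.47 tcp [ 0.5592 -0.2846  0.2575] F [ 0.6 -0.2 -0.3] M [-0.07  0.08  0.03] open 0.497 ff 0.0 q [ 0.71  0.72 -0.58  1.52  0.44  1.03  0.21]
[0.9857, 0.0064, 0.3] [-0.1928, -0.0124, 0.0392] -> [0.502 0.005 0.168]
[0.9647, 0.1703, 0.5382] [-0.1928, -0.0124, 0.0392] -> [0.551 0.009 0.096]
```

View pics/c4.png

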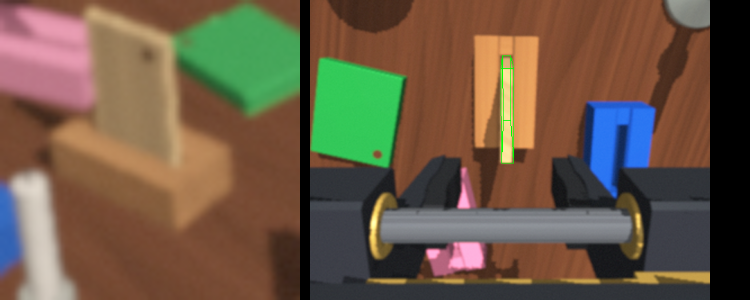

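The composite shows the thin board upright in the narrow slot (left view (135,100), dot at top; right view board on the wireframe at (507,110)). On to the thick board.

```bash
python3 -c "
from g import *
p=P['pk'];rel(tcp(p,230))"
```

```text
t 11.47 tcp [ 0.5592 -0.2846  0.2575] F [ 0.6 -0.2 -0.3] M [-0.07  0.08  0.03] open 0.497 ff 0.0 q [ 0.71  0.72 -0.58  1.52  0.44  1.03  0.21]
[1.0014, -0.1161, 0.1219] [-0.1928, -0.0124, 0.0392] -> [0.465 0.003 0.221]
```

Call:
send_rows(targets=[[[0.15, -0.02, 0], [-0.02, -0.001, 0.004]], [[0.3, -0.04, 0], [-0.05, -0.003, 0.01]], [[0.45, -0.06, 0], [-0.08, -0.005, 0.016]], [[0.6, -0.08, 0], [-0.12, -0.007, 0.022]], [[0.75, -0.1, 0.03], [-0.15, -0.01, 0.03]], [[0.9, -0.116, 0.08], [-0.18, -0.012, 0.039]], [[1.0, -0.116, 0.12], [-0.193, -0.012, 0.039]], [[1.0, -0.116, 0.12], [-0.193, -0.012, 0.039]], [[1.0, -0.116, 0.12], [-0.193, -0.012, 0.039]], [[1.0, -0.116, 0.12], [-0.193, -0.012, 0.039]]], fingers=0.7)

```text
clock: 12.72
tool_pos: [0.4504, -0.0586, 0.2132]
eef_rot: [0.657, 0.722, 0.125, 0.177]
contact_force: [-0.3, 0.3, -1.2]
opening: 0.7
finger_force: 0.0
```

```bash
python3 -c "
from g import *
p=P['pk'];rel(tcp(p,165),tcp(p,78))
wrist('w5',[(p,box(20,100,120),(0,255,0))])"
```

```text
t 12.72 tcp [ 0.4504 -0.0586  0.2132] F [-0.3  0.3 -1.2] M [-0.04  0.46 -0.04] open 0.700 ff 0.0 q [ 0.52  0.56 -0.83  2.48  1.92  0.55 -1.9 ]
[0.2136, 0.114, 0.1979] [-0.0562, 0.0256, 0.0142] -> [0.502 0.005 0.168]
[0.2356, 0.1653, 0.4825] [-0.0562, 0.0256, 0.0142] -> [0.551 0.009 0.096]
```

View pics/w5.png

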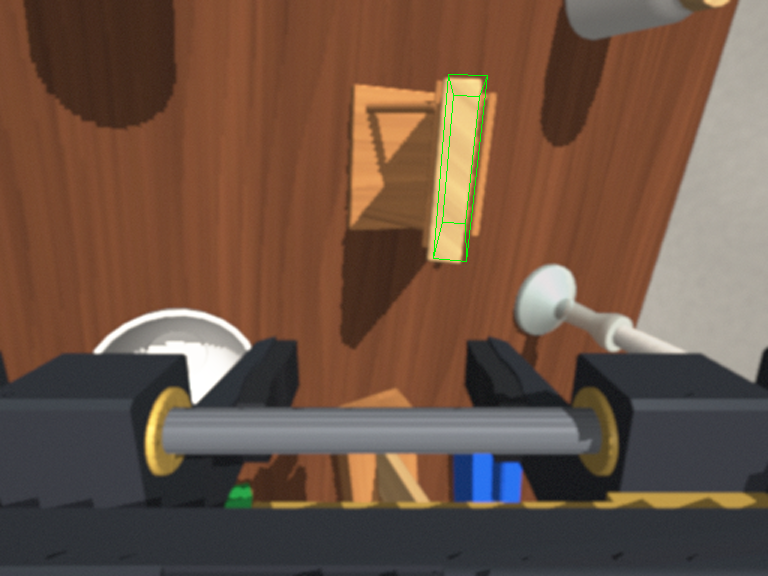

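The wrist picture shows the thick board's top end (443–482 at row 80, 433–467 at row 260). It is turned about 1.5° more than my fit and about 1 mm nearer the robot. The arm was still on its way, so I'll continue to the pregrasp with corrected numbers.

```bash
python3 -c "
from g import *
P=dict(P);p=P['pk'];p[3]+=np.radians(1.5);p[0]-=.001;np.savez('p.npz',**P)
rel(tcp(p,190))"
```

```text
t 12.78 tcp [ 0.4493 -0.0552  0.2125] F [-2.4  1.6 -1. ] M [0.13 0.56 0.11] open 0.701 ff 0.0 q [ 0.52  0.56 -0.84  2.48  1.93  0.55 -1.91]
[0.1856, 0.0989, 0.1169] [-0.0564, 0.0276, 0.0068] -> [0.487 0.002 0.188]
```

Call:
send_rows(targets=[[[0.09, 0.05, 0.06], [-0.02, 0.01, 0.002]], [[0.18, 0.099, 0.117], [-0.04, 0.02, 0.004]], [[0.186, 0.099, 0.117], [-0.056, 0.0276, 0.007]], [[0.186, 0.099, 0.117], [-0.056, 0.0276, 0.007]], [[0.186, 0.099, 0.117], [-0.056, 0.0276, 0.007]], [[0.186, 0.099, 0.117], [-0.056, 0.0276, 0.007]], [[0.186, 0.099, 0.117], [-0.056, 0.0276, 0.007]], [[0.186, 0.099, 0.117], [-0.056, 0.0276, 0.007]]])

```text
clock: 13.78
tool_pos: [0.4886, -0.0028, 0.1884]
eef_rot: [0.641, 0.709, 0.216, 0.2]
contact_force: [0.7, -0.0, -0.1]
opening: 0.702
finger_force: 0.0
```

```bash
python3 -c "
from g import *
p=P['pk'];rel(tcp(p,190),tcp(p,165))
wrist('w6',[])
im=cv2.imread('pics/w6.png');h=cv2.cvtColor(im,cv2.COLOR_BGR2HSV)
t=proj('wrist',pts(p,np.array([[a*.01,b*.05,.12] for a,b in((1,1),(1,-1),(-1,-1),(-1,1))])))*1.5
print('pred',np.round(t).tolist());c=t.mean(0).astype(int)
print('hsv',h[c[1],c[0]].tolist(),[h[c[1],c[0]+d].tolist() for d in(-60,-40,-30,30,40,60)])
m=((h[...,2]>190)&(h[...,1]>60)&(h[...,1]<135)).astype(np.uint8)
n,l,st,ce=cv2.connectedComponentsWithStats(m);k=l[c[1],c[0]];print(k,st[k] if k else st[:6])
if k: print(cv2.boxPoints(cv2.minAreaRect(np.argwhere(l==k)[:,::-1].astype(np.float32))).round(1).tolist())"
```

```text
t 13.78 tcp [ 0.4886 -0.0028  0.1884] F [ 0.7 -0.  -0.1] M [-0.16  0.58 -0.02] open 0.702 ff 0.0 q [ 0.63  0.97 -1.43  2.56  1.96  1.19 -2.01]
[0.0153, -0.0044, -0.0025] [-0.0022, 0.0023, 0.0009] -> [0.487 0.002 0.188]
[0.0159, -0.0038, 0.0809] [-0.0022, 0.0023, 0.0009] -> [0.501 0.003 0.168]
pred [[402.0, 199.0], [399.0, 384.0], [363.0, 384.0], [361.0, 199.0]]
hsv [19, 115, 235] [[14, 144, 113], [13, 152, 116], [13, 153, 112], [12, 153, 155], [10, 156, 124], [10, 156, 129]]
2 [ 357  194   44  191 7045]
[[356.79998779296875, 383.3999938964844], [361.20001220703125, 193.3000030517578], [400.70001220703125, 194.1999969482422], [396.3999938964844, 384.29998779296875]]
```

```bash
python3 -c "
from g import *
P=dict(P);p=P['pk'];p[3]-=np.radians(1.1);p[0]-=.001;np.savez('p.npz',**P)
rel(tcp(p,150),tcp(p,78))"
```

```text
t 13.82 tcp [ 0.4887 -0.0027  0.1884] F [-0.1 -0.6 -0.1] M [-0.13  0.6  -0.01] open 0.704 ff 0.0 q [ 0.63  0.97 -1.43  2.56  1.96  1.19 -2.01]
[0.0218, -0.0064, 0.1288] [-0.0021, -0.0013, 0.0057] -> [0.508 0.006 0.155]
[0.0208, -0.0049, 0.3688] [-0.0021, -0.0013, 0.0057] -> [0.549 0.009 0.096]
```

Call:
send_rows(targets=[[[0.01, -0.005, 0.05], [-0.002, -0.001, 0.003]], [[0.02, -0.006, 0.09], [-0.002, -0.001, 0.006]], [[0.021, -0.006, 0.129], [-0.002, -0.001, 0.006]], [[0.021, -0.006, 0.129], [-0.002, -0.001, 0.006]], [[0.021, -0.006, 0.129], [-0.002, -0.001, 0.006]]])

```text
clock: 14.45
tool_pos: [0.5089, 0.0057, 0.1566]
eef_rot: [0.647, 0.702, 0.22, 0.202]
contact_force: [0.4, -0.1, 0.9]
opening: 0.703
finger_force: 0.0
```

```bash
python3 -c "
from g import *
rel(tcp(P['pk'],78))"
```

```text
t 14.45 tcp [0.5089 0.0057 0.1566] F [ 0.4 -0.1  0.9] M [-0.1   0.53 -0.  ] open 0.703 ff 0.0 q [ 0.58  1.07 -1.38  2.54  2.04  1.27 -2.04]
[-0.0008, -0.0055, 0.242] [0.0009, -0.0004, -0.0004] -> [0.549 0.009 0.096]
```

Call:
send_rows(targets=[[[0, -0.005, 0.05], [0, 0, 0]], [[0, -0.005, 0.1], [0, 0, 0]], [[0, -0.005, 0.15], [0, 0, 0]], [[0, -0.005, 0.2], [0, 0, 0]], [[0, -0.005, 0.242], [0, 0, 0]], [[0, -0.005, 0.242], [0, 0, 0]], [[0, -0.005, 0.242], [0, 0, 0]]])

```text
clock: 15.32
tool_pos: [0.549, 0.0093, 0.0963]
eef_rot: [0.647, 0.702, 0.221, 0.202]
contact_force: [0.0, 0.5, -0.4]
opening: 0.7
finger_force: 0.0
```

```bash
python3 -c "
from g import *
rel(tcp(P['pk'],78))"
```

```text
t 15.32 tcp [0.549  0.0093 0.0963] F [ 0.   0.5 -0.4] M [-0.14  0.56 -0.  ] open 0.700 ff 0.0 q [ 0.56  1.23 -1.28  2.44  2.18  1.31 -1.97]
[-0.0014, -0.0007, 0.0002] [0.001, -0.0005, -0.0004] -> [0.549 0.009 0.096]
```

Call:
send_rows(targets=[[[0, 0, 0], [0, 0, 0]], [[0, 0, 0], [0, 0, 0]], [[0, 0, 0], [0, 0, 0]], [[0, 0, 0], [0, 0, 0]], [[0, 0, 0], [0, 0, 0]], [[0, 0, 0], [0, 0, 0]]], fingers=0, newtons=30)

```text
clock: 16.08
tool_pos: [0.5491, 0.0092, 0.0961]
eef_rot: [0.647, 0.701, 0.221, 0.202]
contact_force: [-1.2, -0.3, 0.1]
opening: 0.226
finger_force: 29.9
```

Call:
send_rows(targets=[[[0, 0, -0.03], [0, 0, 0]], [[0, 0, -0.06], [0, 0, 0]], [[0, 0, -0.1], [0, 0, 0]], [[0, 0, -0.13], [0, 0, 0]], [[0, 0, -0.16], [0, 0, 0]], [[0, 0, -0.16], [0, 0, 0]]])

```text
clock: 16.82
tool_pos: [0.5214, 0.0069, 0.1361]
eef_rot: [0.646, 0.702, 0.221, 0.202]
contact_force: [0.8, -0.7, -1.6]
opening: 0.227
finger_force: 29.9
```

```bash
python3 -c "
from g import *
p=P['pk'].copy();p[:3]=[.53,.02,.25];a=tcp(p,0);p=P['pw'].copy();p[:3]=[.54,.08,.26];b=tcp(p,0);p[:3]=[.575,.26,.24]
rel(a,b,tcp(p,0))"
```

```text
t 16.82 tcp [0.5214 0.0069 0.1361] F [ 0.8 -0.7 -1.6] M [-0.06  0.81 -0.06] open 0.227 ff 29.9 q [ 0.57  1.13 -1.35  2.51  2.09  1.3  -2.02]
[0.0418, 0.2433, -0.2933] [0.0011, -0.0004, -0.0001] -> [0.53 0.02 0.25]
[0.2384, 0.3029, -0.2921] [0.1928, -0.0208, 0.065] -> [0.54 0.08 0.26]
[0.8267, 0.4003, -0.1421] [0.1928, -0.0208, 0.065] -> [0.575 0.26  0.24 ]
```

Call:
send_rows(targets=[[[0.01, 0.05, -0.1], [0, 0, 0]], [[0.02, 0.12, -0.18], [0.03, -0.003, 0.01]], [[0.04, 0.2, -0.24], [0.07, -0.007, 0.02]], [[0.08, 0.25, -0.29], [0.11, -0.012, 0.04]], [[0.15, 0.28, -0.292], [0.15, -0.016, 0.05]], [[0.238, 0.303, -0.292], [0.193, -0.021, 0.065]], [[0.238, 0.303, -0.292], [0.193, -0.021, 0.065]], [[0.238, 0.303, -0.292], [0.193, -0.021, 0.065]], [[0.238, 0.303, -0.292], [0.193, -0.021, 0.065]], [[0.238, 0.303, -0.292], [0.193, -0.021, 0.065]]])

```text
clock: 18.08
tool_pos: [0.54, 0.0788, 0.2592]
eef_rot: [0.752, 0.66, -0.001, 0.0]
contact_force: [0.6, 1.1, -2.6]
opening: 0.221
finger_force: 29.9
```

```bash
python3 -c "
from g import *
p=P['pw'].copy();p[2]=.2
rel(tcp(p,0))"
```

```text
t 18.07 tcp [0.54   0.0788 0.2592] F [ 0.6  1.1 -2.6] M [-0.02  0.09  0.04] open 0.221 ff 29.9 q [ 0.44  0.86 -1.29  1.75  0.87  1.24 -1.22]
[0.7006, 0.0501, 0.1964] [-0.0004, 0.0004, -0.0004] -> [0.582 0.285 0.2  ]
```

Call:
send_rows(targets=[[[0.12, 0.01, 0], [0, 0, 0]], [[0.26, 0.02, 0], [0, 0, 0]], [[0.4, 0.03, 0], [0, 0, 0]], [[0.55, 0.04, 0.05], [0, 0, 0]], [[0.65, 0.05, 0.12], [0, 0, 0]], [[0.7, 0.05, 0.196], [0, 0, 0]], [[0.7, 0.05, 0.196], [0, 0, 0]], [[0.7, 0.05, 0.196], [0, 0, 0]], [[0.7, 0.05, 0.196], [0, 0, 0]]])

```text
clock: 19.2
tool_pos: [0.5832, 0.285, 0.2016]
eef_rot: [0.752, 0.659, 0.0, -0.0]
contact_force: [-0.2, -0.1, -1.7]
opening: 0.225
finger_force: 29.9
```

```bash
python3 -c "
from g import *
rel(tcp(P['pw'],130))"
```

```text
t 19.20 tcp [0.5832 0.285  0.2016] F [-0.2 -0.1 -1.7] M [-0.04  0.1  -0.02] open 0.225 ff 29.9 q [ 0.    1.   -1.17  1.5   0.95  1.27 -1.41]
[0.0003, -0.0039, 0.2387] [0.0, -0.0001, -0.0009] -> [0.582 0.285 0.13 ]
```

Call:
send_rows(targets=[[[0, -0.004, 0.06], [0, 0, -0.001]], [[0, -0.004, 0.12], [0, 0, -0.001]], [[0, -0.004, 0.18], [0, 0, -0.001]], [[0, -0.004, 0.235], [0, 0, -0.001]], [[0, -0.004, 0.235], [0, 0, -0.001]], [[0, -0.004, 0.235], [0, 0, -0.001]]])

```text
clock: 19.95
tool_pos: [0.5814, 0.2868, 0.1305]
eef_rot: [0.75, 0.661, -0.0, -0.001]
contact_force: [-0.2, -0.1, -1.7]
opening: 0.226
finger_force: 29.9
```

```bash
python3 -c "
from g import *
rel(tcp(P['pw'],88))
t=P['pw'].copy();s=get_state();t[:3]=s['tool_pos'];t[2]-=.078
wrist('w7',[(P['pw'],box(70,130,40),(255,0,0)),(P['pw'],[(a,b,c+40) for a,b,c in box(24,110,-.01)],(0,0,255)),(t,box(20,100,120),(0,255,0))])"
```

```text
t 19.95 tcp [0.5814 0.2868 0.1305] F [-0.2 -0.1 -1.7] M [0.01 0.08 0.  ] open 0.226 ff 29.9 q [-0.01  1.09 -1.12  1.56  1.03  1.18 -1.47]
[-0.0049, 0.003, 0.1416] [-0.0003, -0.0003, 0.0006] -> [0.582 0.285 0.088]
```

View pics/w7.png

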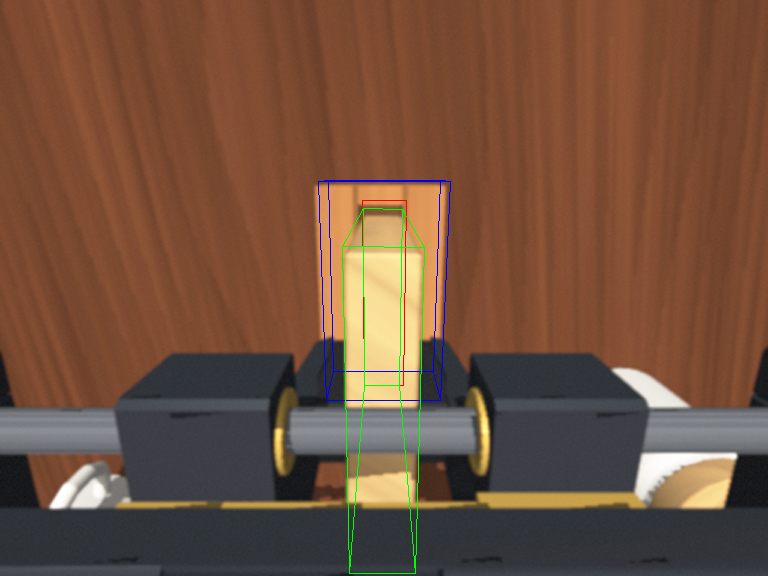

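The last picture shows the board's lower end (363–403, row 208) over the slot mouth (357–406, centre about 381.5). That calls for a shift of about 0.9 mm to the left. I'll lower it with that correction.

Call:
send_rows(targets=[[[-0.004, -0.003, 0.02], [0, 0, 0]], [[-0.004, -0.003, 0.035], [0, 0, 0]], [[-0.004, -0.003, 0.05], [0, 0, 0]], [[-0.004, -0.003, 0.065], [0, 0, 0]], [[-0.004, -0.003, 0.08], [0, 0, 0]], [[-0.004, -0.003, 0.095], [0, 0, 0]], [[-0.004, -0.003, 0.11], [0, 0, 0]], [[-0.004, -0.003, 0.12], [0, 0, 0]], [[-0.004, -0.003, 0.13], [0, 0, 0]], [[-0.004, -0.003, 0.13], [0, 0, 0]]])

```text
clock: 21.25
tool_pos: [0.5802, 0.2851, 0.0909]
eef_rot: [0.75, 0.661, -0.001, -0.0]
contact_force: [-0.4, -1.0, -2.2]
opening: 0.225
finger_force: 29.9
```

```bash
python3 -c "
from g import *
rel(tcp(P['pw'],88))"
```

```text
t 21.25 tcp [0.5802 0.2851 0.0909] F [-0.4 -1.  -2.2] M [-0.04  0.07  0.02] open 0.225 ff 29.9 q [-0.02  1.13 -1.08  1.58  1.09  1.13 -1.51]
[0.0012, 0.0063, 0.0096] [-0.0004, 0.0001, 0.0006] -> [0.582 0.285 0.088]
```

Call:
send_rows(targets=[[[0, 0, 0.004], [0, 0, 0]], [[0, 0, 0.008], [0, 0, 0]], [[0, 0, 0.011], [0, 0, 0]], [[0, 0, 0.013], [0, 0, 0]], [[0, 0, 0.013], [0, 0, 0]]])

```text
clock: 21.88
tool_pos: [0.5804, 0.2851, 0.0888]
eef_rot: [0.751, 0.661, -0.0, 0.0]
contact_force: [-1.7, -3.9, 7.2]
opening: 0.22
finger_force: 29.9
```

Call:
send_rows(targets=[[[0, 0, 0.003], [0, 0, 0]], [[0, 0, 0.003], [0, 0, 0]], [[0, 0, 0.003], [0, 0, 0]]])

```text
clock: 22.25
tool_pos: [0.5805, 0.285, 0.0887]
eef_rot: [0.751, 0.661, -0.0, 0.0]
contact_force: [-2.3, -5.3, 12.6]
opening: 0.222
finger_force: 29.9
```

Call:
send_rows(targets=[[[0, 0, -0.004], [0, 0, 0]], [[0, 0, -0.004], [0, 0, 0]], [[0, 0, -0.004], [0, 0, 0]], [[0, 0, -0.004], [0, 0, 0]]], fingers=0.6)

```text
clock: 22.75
tool_pos: [0.5801, 0.2852, 0.0873]
eef_rot: [0.75, 0.661, -0.001, -0.0]
contact_force: [-0.5, 1.0, 0.2]
opening: 0.605
finger_force: 0.0
```

Call:
send_rows(targets=[[[0, 0, -0.03], [0, 0, 0]], [[0, 0, -0.08], [0, 0, 0]], [[0, 0, -0.15], [0, 0, 0]], [[0, 0, -0.25], [0, 0, 0]], [[0, 0, -0.35], [0, 0, 0]], [[0, 0, -0.45], [0, 0, 0]], [[0, 0, -0.5], [0, 0, 0]], [[0, 0, -0.5], [0, 0, 0]]])

```text
clock: 23.75
tool_pos: [0.5807, 0.2857, 0.239]
eef_rot: [0.751, 0.661, 0.001, -0.0]
contact_force: [-0.3, -0.7, -0.5]
opening: 0.601
finger_force: 0.0
```

```bash
python3 - <<'E'
from g import *
rel()
wrist('w8',[])
p=P['pw'].copy();p[2]=.01
def top(n,p,lx,ly,h,k):return proj(n,pts(p,np.array([[a*lx/2,b*ly/2,h] for a,b in((1,1),(1,-1),(-1,-1),(-1,1))])/1000))*k
im=cv2.imread('pics/w8.png');h=cv2.cvtColor(im,cv2.COLOR_BGR2HSV);t=top('wrist',p,20,100,120,1.5);c=t.mean(0).astype(int)
m=((h[...,2]>190)&(h[...,1]>60)&(h[...,1]<135)).astype(np.uint8);n,l,st,_=cv2.connectedComponentsWithStats(m);k=l[c[1],c[0]]
print('pred',t.round().tolist());print('meas',cv2.boxPoints(cv2.minAreaRect(np.argwhere(l==k)[:,::-1].astype(np.float32))).round().tolist() if k else 0)
a=cv2.imread('pics/top0.png');b=snapshot('top')['img'];cv2.imwrite('pics/top9.png',b)
d=np.abs(a.astype(int)-b).max(2)
for k,(u,v,r) in dict(bowl=(271,261,26),mug=(162,270,24),jar=(155,127,20),candle=(263,120,22)).items():
    x=d[v-r:v+r,u-r:u+r];print(k,'diff>40:',(x>40).sum(),'mean %.1f'%x.mean(),
     'shift',np.round(cv2.phaseCorrelate(*[cv2.cvtColor(q[v-r:v+r,u-r:u+r],cv2.COLOR_BGR2GRAY).astype(np.float32) for q in(a,b)])[0],2))
# both boards' outlines: bright top ends in the top camera
h=cv2.cvtColor(b,cv2.COLOR_BGR2HSV)
for q,lx,ly,H in((P['pn'],10,80,140),(P['pw'],20,100,120)):
    q=q.copy();q[2]=.01;t=top('top',q,lx,ly,H,1);c=t.mean(0).astype(int)
    print('top pred',t.round(1).tolist(),'hsv',h[c[1],c[0]])
E
```

```text
t 23.75 tcp [0.5807 0.2857 0.239 ] F [-0.3 -0.7 -0.5] M [-0.1   0.1   0.03] open 0.601 ff 0.0 q [ 0.01  0.96 -1.19  1.47  0.9   1.32 -1.38]
pred [[402.0, 205.0], [399.0, 363.0], [368.0, 363.0], [367.0, 205.0]]
meas [[365.0, 201.0], [398.0, 201.0], [398.0, 367.0], [365.0, 367.0]]
bowl diff>40: 0 mean 1.0 shift [ 0.01 -0.  ]
mug diff>40: 1117 mean 40.9 shift [-0.2  -0.09]
jar diff>40: 137 mean 5.8 shift [ 0.01 -0.01]
candle diff>40: 0 mean 1.2 shift [0.51 0.54]
top pred [[311.9, 190.1], [343.4, 184.2], [344.3, 188.1], [312.7, 194.0]] hsv [ 15 118 205]
top pred [[80.8, 170.4], [120.3, 176.3], [118.8, 184.1], [79.2, 178.2]] hsv [ 29  78 147]
```

Call:
send_rows(targets=[[[0, 0, -0.1], [0, 0, 0]], [[0.15, 0, -0.15], [0, 0, 0]], [[0.3, -0.1, -0.15], [0, 0, 0]], [[0.45, -0.25, -0.15], [0, 0, 0]], [[0.6, -0.4, -0.15], [0, 0, 0]], [[0.75, -0.55, -0.15], [0, 0, 0]], [[0.85, -0.7, -0.15], [0, 0, 0]], [[0.9, -0.8, -0.15], [0, 0, 0]], [[0.9, -0.8, -0.15], [0, 0, 0]], [[0.9, -0.8, -0.15], [0, 0, 0]]])

```text
clock: 25.1
tool_pos: [0.3781, 0.5823, 0.2815]
eef_rot: [0.751, 0.66, -0.001, 0.001]
contact_force: [-0.9, -0.5, 0.5]
opening: 0.597
finger_force: 0.0
```

```bash
python3 - <<'E'
from g import *
rel()
for n,S in(('top',dict(bowl=(271,261,26),mug=(162,270,24),jar=(155,127,20),candle=(263,120,22))),('scene',dict(mug=(361,199,20),jar=(279,277,28),bowl=(284,165,18),candle=(195,212,28)))):
    a=cv2.imread(f'pics/{n}0.png');b=snapshot(n)['img'];d=np.abs(a.astype(int)-b).max(2);cv2.imwrite(f'pics/{n}10.png',b)
    for k,(u,v,r) in S.items():
        x=d[v-r:v+r,u-r:u+r];print(n,k,'diff>40:',(x>40).sum(),'mean %.1f'%x.mean())
E
```

```text
t 25.10 tcp [0.3781 0.5823 0.2815] F [-0.9 -0.5  0.5] M [-0.09  0.04  0.04] open 0.597 ff 0.0 q [-0.6   0.95 -1.14  1.25  0.84  1.44 -1.78]
top bowl diff>40: 954 mean 35.4
top mug diff>40: 628 mean 26.0
top jar diff>40: 0 mean 14.5
top candle diff>40: 0 mean 14.4
scene mug diff>40: 593 mean 30.3
scene jar diff>40: 0 mean 7.3
scene bowl diff>40: 680 mean 42.1
scene candle diff>40: 0 mean 7.1
```

```bash
python3 - <<'E'
from h import *
g=lambda f:cv2.Canny(cv2.cvtColor(cv2.imread(f),cv2.COLOR_BGR2GRAY),40,120)
G=lambda f:cv2.cvtColor(cv2.imread(f),cv2.COLOR_BGR2GRAY)
for n,S in(('top',dict(bowl=(271,261,24),mug=(162,270,22))),('scene',dict(mug=(361,199,20),bowl=(284,165,18)))):
    for k,(u,v,r) in S.items():
        for f in ([f'{n}10','top9'] if n=='top' else [f'{n}10']):
            t=G(f'pics/{n}0.png')[v-r:v+r,u-r:u+r];b=G(f'pics/{f}.png')[v-r-12:v+r+12,u-r-12:u+r+12]
            _,s,_,l=cv2.minMaxLoc(cv2.matchTemplate(b,t,cv2.TM_CCOEFF_NORMED));print(f,k,'score %.2f'%s,'shift',(l[0]-12,l[1]-12))
i=cv2.imread('pics/top10.png')
print('bowl mean colour',cv2.imread('pics/top0.png')[250:272,260:282].mean((0,1)).round(),i[250:272,260:282].mean((0,1)).round(),'mug',cv2.imread('pics/top0.png')[262:278,155:170].mean((0,1)).round(),i[262:278,155:170].mean((0,1)).round())
E
```

```text
top10 bowl score 0.85 shift (0, 0)
top9 bowl score 1.00 shift (0, 0)
top10 mug score 0.89 shift (0, 0)
top9 mug score 0.65 shift (0, 0)
scene10 mug score 0.88 shift (0, 0)
scene10 bowl score 0.84 shift (0, 0)
bowl mean colour [228. 230. 234.] [191. 195. 205.] mug [185. 190. 200.] [204. 209. 217.]
```

The bystanders show zero shift, and only the arm's shadow differs. Both boards are seated, so I'm handing in.

```bash
python3 -c "
from plant import *
print(finish_job())"
```

```text
the job is handed in; nothing more can be done
None
```

Both boards are upright and resting on the bottom of their slots (thin in narrow, then thick in wide). Camera checks showed no movement of the mug, bowl, jar or candle, and the job was handed in at about 25 s of robot time; no verdict was returned.

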